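# Index the welding turntable to the counted click and lock it

### The job

Turn the small indexing turntable clockwise (seen from above), click by click and only by its hand bars, until the upright fin on its disc rests in the third click past the fixed pointer; do not let it go past that click. Then gently push the black-capped lock plunger above the pointer all the way down, and leave the rest of the bench as it is.

Things in the scene. Friction and masses are not known exactly. Their poses are not given: they have to be found in the camera images.
- axis (a point): Fixed. Centre of the indexing table on its vertical axis of rotation, 60 mm above the bench (top face of the disc). x points level from the axis to the pointer and lock bracket, y left of that, z up. The foot is round, 62 mm in radius; beyond it the bench under the bars is free but for two posts: the lock bracket's (125 to 160 mm out along +x) and the click stop's (130 to 166 mm out along -y, just beside it on the +x side).
- bars_hub (a point): Centre of the hub of six level steel hand bars, 36 mm above the bench on the axis. They point at 30, 90, 150, 210, 270, 330 deg about z from this point's x axis; each is 12 mm thick (30 to 42 mm above the bench), runs to 112 mm from the axis and ends in a 20 mm ball. They pass under the lock bracket's arm (78 mm tall) and the click stop (a sprung arm with a brass roller on the rim, 69 mm tall).
- bars: The hand bars with the disc they carry; origin on the axis at bench height, x along the fin when unloaded. They drive the disc through a springy rubber coupling: pushed, the bars lead the disc by more than one click (about 40 to 60 deg, unknown) before it jumps one click. A jump takes 5 to 8 N at 95 mm out; the push then drops by about 4 N. Keep pushes on the bars under 20 N.
- turret: The disc with its fin; origin on the axis at bench height, x along the fin. Pushing on after a jump, it jumps again every further 30 deg of the bars. Let go, the bars spring back into line and the disc stays in its click. Aluminium, twelve round lobes on the rim, 73 mm in greatest radius, 48 to 60 mm above the bench. Not to be touched: turn it by the bars only.
- fin_tip (a point): Outer end of the upright fin (dark steel plate 36 mm long, 5 thick, 24 high, standing radially on the disc), 50 mm from the axis, 72 mm above the bench (mid-height of the fin). x points outwards along the fin. The disc has a click every 30 deg, one of them with the fin at the pointer. At the start the fin rests in the click before, at or after the pointer.
- pointer (a point): Fixed. Tip of the pointer nose at the inner end of the lock bracket's arm, 54 mm from the axis, 72 mm above the bench.
- station3 (a point): Fixed. Where the fin tip must come to rest: the third click (90 deg) clockwise past the pointer, 50 mm from the axis, 72 mm above the bench.
- lock_top (a point): Centre of the flat top of the lock plunger's black cap (26 mm wide, 14 mm high), above the lock bracket's arm, 71 mm from the axis towards the pointer, 115.5 mm above the bench when up.
- lock (a joint): Travel of the lock plunger in m: 0 up, 0.014 fully down on a rubber-like stop. It takes about 4 to 6 N to push, stays where it is left, and drops between two lobes of the disc; it strikes a lobe if the disc does not rest in a click. Press with under 25 N.
- weldment: Bystander, not to be moved: small steel weldment, a disc on six legs with crossed pointed fins, 105 mm tall, 75 mm wide; origin at its underside on the bench.
- pipe: Bystander, not to be moved: steel pipe offcut, 48 mm wide, 50 mm tall; origin at its underside on the bench.
- blank: Bystander, not to be moved: flat steel blank 70 x 50 x 6 mm; origin at its underside on the bench.
- magnet: Bystander, not to be moved: square steel welding magnet 60 x 60 x 16 mm; origin at its underside on the bench.
- tin: Bystander, not to be moved: open steel tin 70 mm wide, 75 mm tall; origin at its underside on the bench.
- hammer: Bystander, not to be moved: hammer lying on the bench; origin at its underside on the bench.
- wrench: Bystander, not to be moved: wrench lying on the bench; origin at its underside on the bench.

How it is judged (in metres and radians):
On the way, in this order (a step that is already met when the one before it is completed fails the run):
1. the fin rests in the third click past the pointer, the lock still up (horizontal distance between fin_tip and station3 below 0.006 m and value of joint lock below 0.003 m), for 0.3 s.
2. the lock plunger is fully down (horizontal distance between fin_tip and station3 below 0.006 m and value of joint lock above 0.012 m), for 0.2 s.
At the end, for the whole second after the job is handed in: The fin tip rests within 6 mm of the third click past the pointer, the lock plunger is down to within 2 mm of its end of travel, and the turret is still (all of step 2 and linear speed of turret below 0.02 m/s and angular speed of turret below 0.1 rad/s); the robot touches nothing.
It fails at once if the fin goes past the third click (by more than about 18 deg), or is brought round the other way (x of fin_tip in the frame of axis below -0.0155 m).
It fails at once if the bars are pushed with 20 N or more, or the lock plunger with 25 N or more (contact force between any of the fingers, the arm and bars above 20 N or contact force between any of the fingers, the arm and lock above 25 N).
It fails at once if the disc or fin is touched by the robot instead of the bars (contact force between any of the fingers, the arm and turret above 1.5 N).
It fails at once if the lock plunger is pushed down before the fin is in its click (value of joint lock above 0.005 m and not (horizontal distance between fin_tip and station3 below 0.009 m)).
It fails at once if a bystander is moved by more than 30 mm (distance of any of weldment, pipe, blank, magnet, tin, hammer, wrench from where it was at the start of the episode above 0.03 m).
It also fails if it takes over 72 s, if anything falls off the work surface, if the arm or the gripper's body presses on something with over 40 N, if the wrist force passes 120 N, or if a joint passes its speed limit or range.

### The arm

A 6-joint arm with a two-finger parallel gripper is mounted at the origin on the work surface. World frame = base frame: x ahead of the robot, y to its left, z up, the work surface at z = 0. Lengths are in m, angles in degrees, forces in N, time in s.
With the tool pointing down it reaches from about 0.3 to 0.75 m from the base axis. Payload 8.5 kg.
Tool frame: the origin (TCP) lies at the very end of the fingers, on their centre line; the grasp point (between the pads) lies 19 mm behind it (env.pinch_z is the distance from the TCP to the grasp point, in m); z points along the fingers, y is the line along which they close (so a half turn about z gives the same grasp; the last joint's range is limited). The gripper opens to 85 mm and grips with 20 to 120 N. Pads are 22 mm wide; open, the fingers measure 114 mm over their backs; the gripper's body (76 mm by 85 mm) begins 54 mm behind the grasp point. The pads swing forward as they close: fully open they stand 13 mm farther back than shut.
Start: joints at [-87.852, 21.807, 74.336, -0, 83.858, -12.336], TCP at [0.138, -0.533, 0.231] pointing down, gripper open.
Joint ranges: [-178.18, 178.18], [-50.72, 133.34], [12.68, 142.11], [-81.47, 261.47], [9.98, 163.14], [-165.26, 165.26]. Speed limits (degrees/s): [136.94, 136.94, 180, 180, 180, 180].

### API

Orientations are given as a 3x3 rotation matrix whose columns are the frame's x, y, z axes.
In Python, from rig import env, viewer gives the robot as it stands.
- The arm moves only by the tool drive_tool, never from a script. Its argument "series" is a list of rows, each a list of 3 entries, a list of its own where there are three numbers: the shift along the tool's x, y, z in m, then the turn about the tool's z in degrees, then the finger opening in m, from 0 to 0.0854. A call has 1 to 20 rows; each row is the pose to reach, as a shift and turn from the pose commanded when the call began, along the tool's axes at that moment; what a row does not reach only later rows make up. A row lasts 1/10 s, in which the tool goes at most 50 mm and 8.59 degrees, less where a joint would pass 70% of its speed; a pose out of reach is approached as far as the arm can. A call with a gripper value outside its range is refused whole. The fingers move at their own pace and stop on an object; "newtons" is the grip in N (left out, the last holds). Time passes only in rows, so rows that repeat a pose let the fingers close. It gives the time, the measured TCP pose, the force, the opening and the grip force at its end, in the units of the state.
- env.observe(): the state, without advancing time (a new reading comes with each control period).
- viewer.get_image(name): name is "scene" or "side" or "wrist"; returns a dict with "img" (400x640x3 uint8, red, green, blue), "depth" (400x640 float32, m along the optical axis (not along the pixel's ray), 0 where there is no reading), "camera_matrix" (3x3 intrinsics, pixels), "rvec" (rotation vector, rad) and "tvec" (3), from world to camera coordinates, as OpenCV has them. Camera axes: x right, y down, z forward; pixel columns grow to the right and rows downward; lengths in m; the calibration is good to about 2 mm. The wrist camera is an equidistant fisheye: a pixel r from the principal point sees the ray r / f radians off the axis. A picture is of the moment at which its call begins.
- env.close_job(): hands the job in; it is judged then, once.
The state is a dict: "time_s": time; "q": joint angles; "qvel": joint speeds; "joint_efforts": joint torques, N m; "position": TCP position; "tool_rot": TCP orientation; "ft_force": force on the tool from outside, world axes, zero at the start; "wrist_torque": the same for the moment, N m; "grip_width": finger opening in m; "gripper_force": force on a finger pad.
Only numpy, scipy, OpenCV 4.12 (cv2) and the standard library are available. Lean on these libraries where they do the work, as an engineer would, in place of code of your own. Each camera call takes 0.05 s, during which the arm holds its last target. There are 200 camera calls.

## Working session

There is one attempt and no reset: what is moved stays moved. The work goes in short steps, Python scripts to look and compute and a tool call to move; the robot and the scene stay as the last step left them, time stands still between calls to the robot, and variables do not carry over. Pictures are saved under pics/ and viewed, at most 10 in all, crops included, and the job is handed in when it is done.

Besides the shell and the picture viewer there is one more tool, called after ">>>" in YAML: its name, and indented under it one key for each argument. drive_tool: Moves the arm, as the interface text tells. Its arguments: {"type":"object","properties":{"series":{"type":"array"},"newtons":{"type":"number"}},"required":["series"]}

```bash
mkdir -p pics; ls; cat > h.py <<'E'
import numpy as np, cv2
from rig import env, viewer
def cam(n):
    d=viewer.get_image(n); R=cv2.Rodrigues(np.array(d['rvec'],float))[0]; return d,R,np.array(d['tvec'],float).ravel(),np.array(d['camera_matrix'])
def pts(d,R,t,K):  # depth -> world points (pinhole)
    z=d['depth']; v,u=np.indices(z.shape)
    p=np.stack([(u-K[0,2])/K[0,0]*z,(v-K[1,2])/K[1,1]*z,z],-1)
    return (p-t)@R
def ray(u,v,R,t,K,h):
    r=R.T@np.array([(u-K[0,2])/K[0,0],(v-K[1,2])/K[1,1],1]); c=-R.T@t
    return c+r*(h-c[2])/r[2]
E
python3 - <<'E'
from h import *
s=env.observe(); print(s['position'],s['tool_rot'],s['ft_force'],s['time_s'],s['grip_width'])
for n in ['scene','side']:
    d,R,t,K=cam(n); cv2.imwrite(f'pics/{n}0.png',d['img'][...,::-1]); print(n,-R.T@t,K[0,0])
    np.savez(f'{n}0.npz',P=pts(d,R,t,K),img=d['img'],R=R,t=t,K=K,z=d['depth'])
E
```

```text
pics
[ 0.13755428 -0.53219872  0.23068997] [[ 9.68209935e-01  2.50138999e-01 -4.47325063e-05]
 [ 2.50138766e-01 -9.68208758e-01  1.54870087e-03]
 [ 3.44080080e-04 -1.51065690e-03 -9.99998800e-01]] [-0.3087792   0.15903643  0.41000751] 0.0 0.0854747518666204
scene [1.03613393 0.59770826 0.68756603] 364.9974181516655
side [0.09958182 0.77090768 0.92674467] 409.78201271652483
```

View pics/scene0.png

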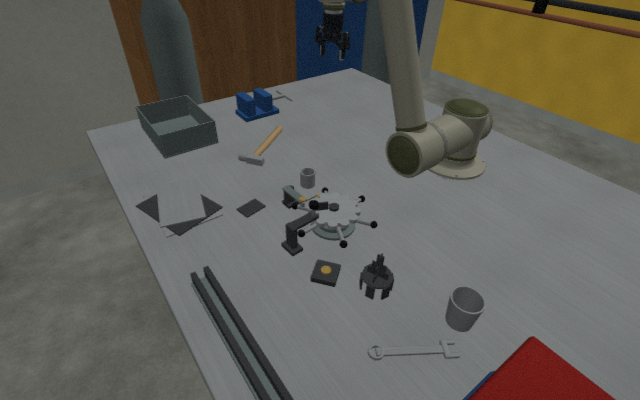

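View pics/side0.png

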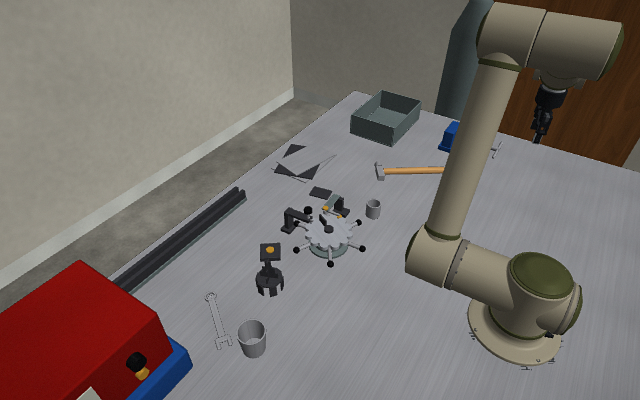

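The turntable is at about (335,212) in the scene view and (328,237) in the side view. I'll enlarge both and fit the disc and post from depth.

```bash
python3 - <<'E'
from h import *
out=[]
for n,(u,v) in dict(scene=(332,215),side=(325,228)).items():
    f=np.load(n+'0.npz'); P=f['P']; img=f['img']
    c=img[v-50:v+50,u-66:u+66,::-1]; out.append(cv2.resize(c,None,fx=6,fy=5.9*1,interpolation=cv2.INTER_CUBIC)[:, :792])
    hsv=cv2.cvtColor(img,cv2.COLOR_RGB2HSV)
    w=np.zeros(P.shape[:2],bool); w[v-55:v+55,u-75:u+75]=1
    m=w&(abs(P[...,2]-.060)<.003)&(img.min(-1)>90)
    q=P[m][:,:2]; (c,r)=cv2.minEnclosingCircle(q.astype(np.float32)); print(n,'disc',c,r,m.sum())
    m=w&(P[...,2]>.105)&(P[...,2]<.125); print('cap',P[m].mean(0),m.sum(),P[m].min(0),P[m].max(0))
    m=w&(P[...,2]>.070)&(P[...,2]<.082); print('78',m.sum()); 
    m=w&(P[...,2]>.0815)&(P[...,2]<.09); print('fin',P[m].mean(0),m.sum())
cv2.imwrite('pics/c1.png',out[0]);cv2.imwrite('pics/c2.png',out[1])
E
```

```text
scene disc (0.49387070536613464, 0.010198880918323994) 0.20592139661312103 996
cap [0.48391697 0.03242588 0.11271494] 147 [ 0.29757496 -0.01211423  0.10500249] [0.63318817 0.25126601 0.12355626]
78 496
fin [0.48192533 0.07094838 0.08493449] 82
side disc (0.6033585667610168, 0.09384433180093765) 0.16238200664520264 966
cap [0.61640419 0.04475762 0.11332274] 59 [0.5947859  0.01593475 0.10661374] [0.63046703 0.24952372 0.12006172]
78 328
fin [0.59554141 0.08763039 0.08479573] 42
```

View pics/c1.png

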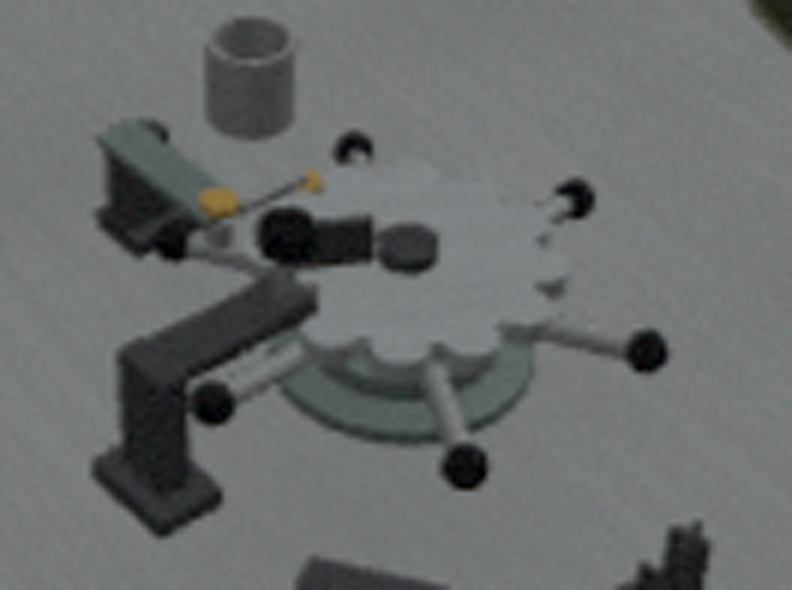

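View pics/c2.png

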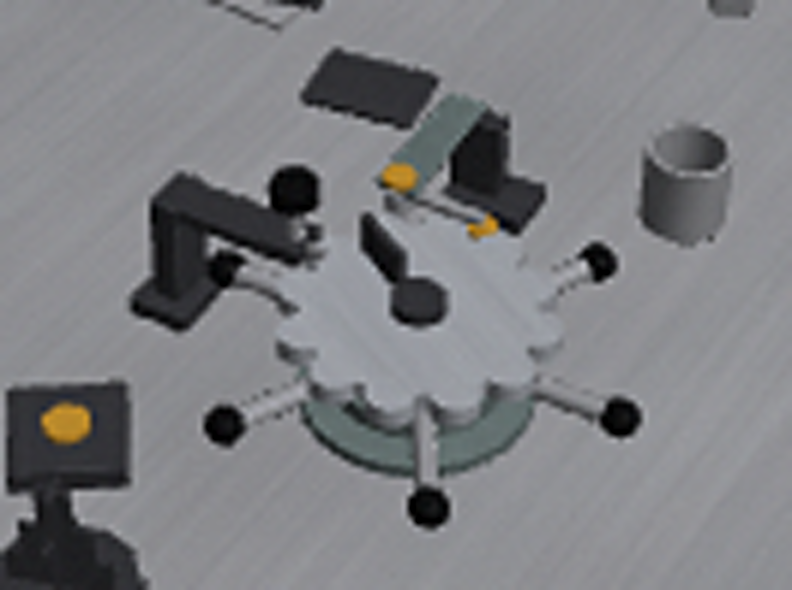

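The crops show the six black ball ends, the lock bracket with its black cap at c1 (286,235) and c2 (294,190), and the click stop with the brass roller. The fin is one click clockwise or counter-clockwise of the pointer. I'll cast rays onto known heights.

```bash
cat > m.py <<'E'
from h import *
S={'scene':((266,165),dict(balls=[(173,243),(352,150),(575,199),(647,351),(464,467),(212,403)],cap=[(286,222)],knob=[(407,240)],finend=[(315,240)],armout=[(150,365)])),
'side':((259,178),dict(balls=[(226,269),(225,425),(428,507),(620,416),(597,262)],cap=[(294,180)],knob=[(418,293)],finend=[(365,238),(370,215)],armout=[(180,185)]))}
Z=dict(balls=.036,cap=.1155,knob=.068,finend=.072,armout=.078)
from scipy.optimize import least_squares
for n,(o,D) in S.items():
    f=np.load(n+'0.npz'); 
    for k,L in D.items():
        q=np.array([ray(o[0]+u/6-.4,o[1]+v/5.9-.4,f['R'],f['t'],f['K'],Z[k])[:2] for u,v in L])
        if k=='balls':
            r=least_squares(lambda p:np.hypot(*(q-p[:2]).T)-p[2],[*q.mean(0),.11]).x; print(n,'axis',r.round(4))
            a=np.degrees(np.arctan2(*(q-r[:2]).T[::-1])); print(a.round(1),'mod60',(a%60).round(1), q.round(3).tolist())
        else:
            e=q-r[:2]; print(k,q.round(4).tolist(),'r',np.hypot(*e.T).round(4),'az',np.degrees(np.arctan2(e[:,1],e[:,0])).round(1))
E
python3 m.py
```

```text
scene axis [0.549  0.0206 0.1123]
[ -54.3 -114.8 -175.3  125.    64.8    4.9] mod60 [5.7 5.2 4.7 5.  4.8 4.9] [[0.614, -0.071], [0.502, -0.082], [0.437, 0.011], [0.485, 0.113], [0.597, 0.122], [0.661, 0.03]]
cap [[0.6199, 0.026]] r [0.0711] az [4.4]
knob [[0.5486, 0.0199]] r [0.0008] az [-122.]
finend [[0.5852, 0.0003]] r [0.0415] az [-29.3]
armout [[0.6929, 0.0335]] r [0.1444] az [5.1]
side axis [0.5495 0.0209 0.1119]
[   5.4   65.3  124.8 -174.7 -115.2] mod60 [5.4 5.3 4.8 5.3 4.8] [[0.661, 0.031], [0.596, 0.123], [0.486, 0.113], [0.438, 0.011], [0.502, -0.08]]
cap [[0.6202, 0.0262]] r [0.0709] az [4.3]
knob [[0.5508, 0.0194]] r [0.002] az [-50.3]
finend [[0.5927, 0.0035], [0.6002, -0.0127]] r [0.0466 0.0608] az [-22.  -33.5]
armout [[0.6911, 0.0276]] r [0.1418] az [2.7]
```

Both views agree: axis (0.549,0.021), pointer azimuth about 5°, cap at r 71 mm. The fin is at about -25°, one click past the pointer, so two more jumps are needed. I'll push the bar at 185° clockwise, on the robot's side. Next: bystander clearance and the approach shift.

```bash
cat >> h.py <<'E'
A=np.array([.5493,.0208])
def go(az,r,z,toolaz=None,s=None,pos=None):
    """shift/turn in tool axes to reach (az,r,z) about the table axis"""
    s=s or env.observe(); R=np.array(s['tool_rot']); p=np.array(s['position'])
    a=np.radians(az); g=np.array([A[0]+r*np.cos(a),A[1]+r*np.sin(a),z])
    cur=np.degrees(np.arctan2(R[1,0],R[0,0])); 
    return (R.T@(g-p)).round(4).tolist(), None if toolaz is None else round(cur-toolaz,1)
E
python3 - <<'E'
from h import *
f=np.load('scene0.npz'); a=(f['R'],f['t'],f['K'])
for k,u,v,z in [('pipe',307,172,.05),('magnet',326,270,.016),('weld',378,290,.0),('weldtop',379,256,.105),('blank',251,208,.006)]:
    p=ray(u,v,*a,z)[:2]; e=p-A; print(k,p.round(3),'r',np.hypot(*e).round(3),'az',np.degrees(np.arctan2(e[1],e[0])).round())
print(go(203,.092,.231,203), go(203,.092,.028,203))
E
```

```text
pipe [ 0.502 -0.172] r 0.198 az -104.0
magnet [0.671 0.152] r 0.179 az 47.0
weld [0.6   0.258] r 0.243 az 78.0
weldtop [0.603 0.246] r 0.231 az 77.0
blank [ 0.704 -0.165] r 0.241 az -50.0
([0.446, -0.4189, 0.0004], np.float64(-188.5)) ([0.446, -0.4186, 0.2034], np.float64(-188.5))
```

>>> drive_tool:
  series:
    - [[0.446,-0.419,0],-40,0]
    - [[0.446,-0.419,0],-40,0]
    - [[0.446,-0.419,0],-40,0]
    - [[0.446,-0.419,0],-40,0]
    - [[0.446,-0.419,0],-40,0]
    - [[0.446,-0.419,0],-80,0]
    - [[0.446,-0.419,0],-80,0]
    - [[0.446,-0.419,0],-80,0]
    - [[0.446,-0.419,0],-80,0]
    - [[0.446,-0.419,0],-80,0]
    - [[0.446,-0.419,0],-120,0]
    - [[0.446,-0.419,0],-120,0]
    - [[0.446,-0.419,0],-120,0]
    - [[0.446,-0.419,0],-120,0]
    - [[0.446,-0.419,0],-120,0]
    - [[0.446,-0.419,0],-160,0]
    - [[0.446,-0.419,0],-160,0]
    - [[0.446,-0.419,0],-160,0]
    - [[0.446,-0.419,0],-160,0]
    - [[0.446,-0.419,0],-160,0]
  newtons: 30

```text
time_s: 2.1
position: [0.4644, -0.0152, 0.2311]
tool_rot: [[-0.996, 0.091, -0.001], [0.091, 0.996, 0.0], [0.001, 0.0, -1.0]]
ft_force: [-0.1, -0.5, 0.2]
grip_width: -0.0001
gripper_force: 0.0
```

```bash
python3 - <<'E'
from h import *
s=env.observe(); print(s['q'],s['position'])
print(go(203,.092,.1,203), go(203,.092,.028,203))
d,R,t,K=cam('wrist'); cv2.imwrite('pics/w1.png',d['img'][...,::-1])
E
```

```text
[-1.65239036e+01  1.32539720e+01  8.70916219e+01 -3.33211417e-04
  7.96961791e+01 -1.01326131e+02] [ 0.46440404 -0.0152134   0.23106961]
([-0.0003, 0.0001, 0.1311], np.float64(-28.2)) ([-0.0003, 0.0001, 0.2031], np.float64(-28.2))
```

View pics/w1.png

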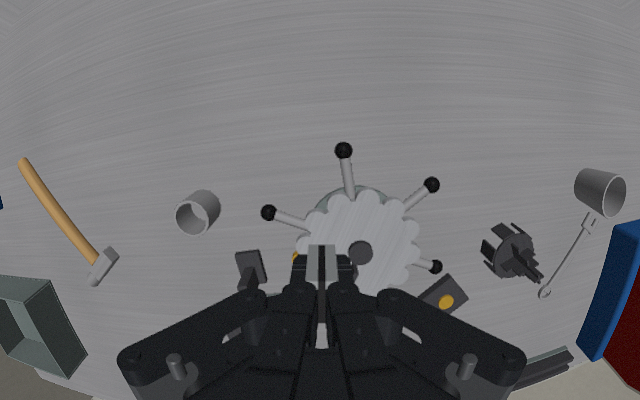

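The wrist view shows the fingers closed just outside the disc rim. The start gap next to the near bar (ball at 343,150) is free. Turn and descend.

>>> drive_tool:
  series:
    - [[0,0,0.05],-28,0]
    - [[0,0,0.09],-28,0]
    - [[0,0,0.13],-28,0]
    - [[0,0,0.13],-28,0]
    - [[0,0,0.16],-28,0]
    - [[0,0,0.19],-28,0]
    - [[0,0,0.203],-28,0]
    - [[0,0,0.203],-28,0]
    - [[0,0,0.203],-28,0]

```text
time_s: 3.05
position: [0.4648, -0.0153, 0.0286]
tool_rot: [[-0.924, -0.381, -0.0], [-0.381, 0.924, 0.0], [0.0, 0.0, -1.0]]
ft_force: [0.2, 0.4, 1.0]
grip_width: 0.0
gripper_force: 0.0
```

```bash
cat > arc.py <<'E'
import sys; from h import *
s=env.observe(); p=np.array(s['position'])[:2]-A
print('t',s['time_s'],'az',np.degrees(np.arctan2(p[1],p[0])).round(1)%360,'r',np.hypot(*p).round(4),'z',s['position'][2],'F',np.round(s['ft_force'],2))
for az in map(float,sys.argv[1:]): print(az,go(az,.092,.028,az))
E
python3 arc.py 200 195 190 185 180 175 170 165 160 155
```

```text
t 3.05 az 203.1 r 0.0919 z 0.028600722030024325 F [0.2  0.39 0.97]
200.0 ([0.0, 0.005, 0.0006], np.float64(-357.6))
195.0 ([-0.0007, 0.013, 0.0006], np.float64(-352.6))
190.0 ([-0.0021, 0.0209, 0.0006], np.float64(-347.6))
185.0 ([-0.0041, 0.0287, 0.0006], np.float64(-342.6))
180.0 ([-0.0069, 0.0362, 0.0006], np.float64(-337.6))
175.0 ([-0.0102, 0.0435, 0.0006], np.float64(-332.6))
170.0 ([-0.0143, 0.0505, 0.0006], np.float64(-327.6))
165.0 ([-0.0188, 0.057, 0.0006], np.float64(-322.6))
160.0 ([-0.024, 0.0632, 0.0006], np.float64(-317.6))
155.0 ([-0.0297, 0.0689, 0.0006], np.float64(-312.6))
```

>>> drive_tool:
  series:
    - [[-0.0001,0.004,0],2.5,0]
    - [[-0.0004,0.008,0],5,0]
    - [[-0.0008,0.012,0],7.5,0]
    - [[-0.0014,0.016,0],10,0]
    - [[-0.0022,0.0199,0],12.5,0]
    - [[-0.0031,0.0238,0],15,0]
    - [[-0.0043,0.0277,0],17.5,0]
    - [[-0.0055,0.0315,0],20,0]
    - [[-0.007,0.0352,0],22.5,0]
    - [[-0.0086,0.0389,0],25,0]
    - [[-0.0086,0.0389,0],25,0]

```text
time_s: 4.15
position: [0.4581, 0.0239, 0.0293]
tool_rot: [[-0.999, 0.044, 0.002], [0.044, 0.999, -0.001], [-0.002, -0.001, -1.0]]
ft_force: [-1.3, -2.2, 0.7]
grip_width: -0.0002
gripper_force: 1.3
```

```bash
cat > look.py <<'E'
import sys
from h import *
o=[]
for n,(u,v) in dict(scene=(332,215),side=(325,228)).items():
    d,R,t,K=cam(n); o.append(cv2.resize(d['img'][v-50:v+50,u-66:u+66,::-1],None,fx=3,fy=4,interpolation=cv2.INTER_CUBIC))
cv2.imwrite(sys.argv[1],np.hstack(o)); print(np.hstack(o).shape)
# fin azimuth: dark pixels on annulus at fin mid-height, r 25..48, both views
E
cat > fin.py <<'E'
from h import *
# darkness of the fin top edge (z=.083) sampled at r 25..48 per click azimuth
d,R,t,K=cam('side'); g=cv2.cvtColor(d['img'],cv2.COLOR_RGB2GRAY).astype(np.float32)
d2,R2,t2,K2=cam('scene'); g2=cv2.cvtColor(d2['img'],cv2.COLOR_RGB2GRAY).astype(np.float32)
o=[]
for az in range(-180,180,5):
    val=[]
    for (gg,R_,t_,K_) in ((g,R,t,K),(g2,R2,t2,K2)):
        P=np.array([[A[0]+r*np.cos(np.radians(az)),A[1]+r*np.sin(np.radians(az)),.078] for r in np.linspace(.024,.046,8)])
        c=(P@R_.T+t_)@K_.T; uv=(c[:,:2]/c[:,2:]).astype(np.float32)
        val.append(cv2.remap(gg,uv[None,:,0],uv[None,:,1],1).mean())
    o.append((max(val),az))
print('fin az candidates (darkness in both views)',[(a,int(x)) for x,a in sorted(o)[:5]])
E
python3 arc.py; python3 fin.py
```

```text
t 4.15 az 178.0 r 0.0913 z 0.029337121821878854 F [-1.33 -2.23  0.7 ]
fin az candidates (darkness in both views) [(-20, 24), (-25, 28), (-15, 38), (-30, 57), (-10, 60)]
```

>>> drive_tool:
  series:
    - [[-0.0001,0.004,0],2.5,0]
    - [[-0.0004,0.008,0],5,0]
    - [[-0.0008,0.012,0],7.5,0]
    - [[-0.0014,0.016,0],10,0]
    - [[-0.0022,0.0199,0],12.5,0]
    - [[-0.0022,0.0199,0],12.5,0]
    - [[-0.0022,0.0199,0],12.5,0]

```text
time_s: 4.95
position: [0.4609, 0.0434, 0.029]
tool_rot: [[-0.966, 0.258, 0.001], [0.258, 0.966, -0.001], [-0.001, -0.0, -1.0]]
ft_force: [-3.5, -3.4, 4.8]
grip_width: -0.0
gripper_force: 3.0
```

```bash
python3 arc.py; python3 fin.py
```

```text
t 4.95 az 165.7 r 0.0913 z 0.02899698764289047 F [-3.53 -3.41  4.85]
fin az candidates (darkness in both views) [(-20, 21), (-25, 28), (-15, 38), (-30, 57), (-10, 61)]
```

>>> drive_tool:
  series:
    - [[0,0.002,0],1,0]
    - [[0,0.002,0],1,0]
    - [[0,0.002,0],1,0]

```text
time_s: 5.35
position: [0.4614, 0.0452, 0.029]
tool_rot: [[-0.961, 0.275, 0.001], [0.275, 0.961, -0.001], [-0.001, -0.0, -1.0]]
ft_force: [-2.0, -3.5, 4.7]
grip_width: 0.0001
gripper_force: 3.1
```

```bash
python3 arc.py; python3 look.py pics/l1.png
```

```text
t 5.35 az 164.5 r 0.0912 z 0.028996701916736933 F [-1.97 -3.48  4.71]
(400, 792, 3)
```

View pics/l1.png

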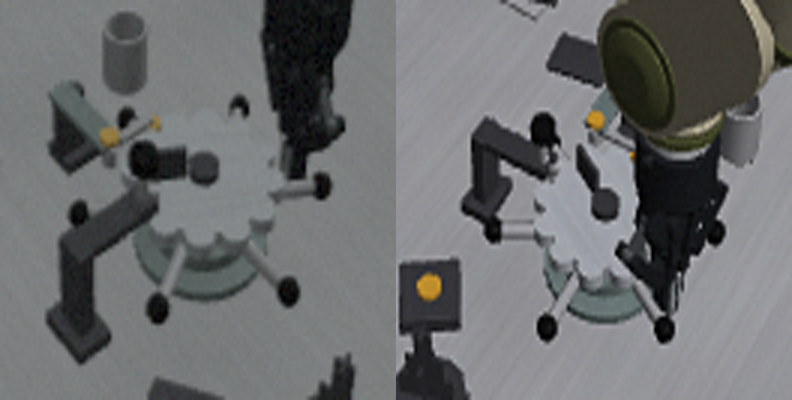

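The left view shows the finger at (300,165) pushing the near bar, with the fin still at about -25° and the bars well ahead. Keep going in small steps.

>>> drive_tool:
  series:
    - [[-0.0001,0.003,0],2,0]
    - [[-0.0002,0.006,0],4,0]
    - [[-0.0005,0.0096,0],6,0]
    - [[-0.0009,0.0128,0],8,0]
    - [[-0.0009,0.0128,0],8,0]
    - [[-0.0009,0.0128,0],8,0]

```text
time_s: 6.05
position: [0.4656, 0.0572, 0.029]
tool_rot: [[-0.914, 0.406, 0.0], [0.406, 0.914, -0.001], [-0.001, -0.001, -1.0]]
ft_force: [-3.3, -4.8, 5.8]
grip_width: 0.0001
gripper_force: 3.7
```

```bash
python3 arc.py; python3 fin.py
```

```text
t 6.05 az 156.5 r 0.0913 z 0.0289916996439867 F [-3.29 -4.81  5.81]
fin az candidates (darkness in both views) [(-20, 22), (-25, 28), (-15, 38), (-30, 54), (-10, 57)]
```

>>> drive_tool:
  series:
    - [[-0.0001,0.003,0],2,0]
    - [[-0.0002,0.006,0],4,0]
    - [[-0.0005,0.0096,0],6,0]
    - [[-0.0005,0.0096,0],6,0]
    - [[-0.0005,0.0096,0],6,0]

```text
time_s: 6.65
position: [0.4698, 0.0658, 0.029]
tool_rot: [[-0.866, 0.499, -0.0], [0.499, 0.866, -0.001], [-0.0, -0.001, -1.0]]
ft_force: [-3.0, -5.8, 5.8]
grip_width: -0.0002
gripper_force: 4.2
```

```bash
python3 arc.py; python3 fin.py
```

```text
t 6.65 az 150.5 r 0.0913 z 0.028988506691200264 F [-3.   -5.83  5.84]
fin az candidates (darkness in both views) [(-20, 23), (-25, 28), (-15, 38), (-30, 54), (-10, 61)]
```

>>> drive_tool:
  series:
    - [[-0.0001,0.003,0],2,0]
    - [[-0.0002,0.006,0],4,0]
    - [[-0.0005,0.0096,0],6,0]
    - [[-0.0005,0.0096,0],6,0]
    - [[-0.0005,0.0096,0],6,0]

```text
time_s: 7.25
position: [0.4749, 0.0738, 0.029]
tool_rot: [[-0.809, 0.587, -0.001], [0.587, 0.809, -0.001], [-0.0, -0.001, -1.0]]
ft_force: [-5.5, -4.8, 6.4]
grip_width: 0.0002
gripper_force: 4.6
```

```bash
python3 arc.py; python3 fin.py
```

```text
t 7.25 az 144.6 r 0.0913 z 0.028972321156667643 F [-5.55 -4.81  6.42]
fin az candidates (darkness in both views) [(-20, 22), (-25, 25), (-15, 44), (-30, 47), (-10, 66)]
```

>>> drive_tool:
  series:
    - [[-0.0001,0.003,0],2,0]
    - [[-0.0002,0.006,0],4,0]
    - [[-0.0005,0.0096,0],6,0]
    - [[-0.0005,0.0096,0],6,0]
    - [[-0.0005,0.0096,0],6,0]

```text
time_s: 7.85
position: [0.4811, 0.0816, 0.0284]
tool_rot: [[-0.744, 0.668, -0.0], [0.668, 0.744, -0.0], [0.0, -0.001, -1.0]]
ft_force: [-1.2, -3.1, 1.7]
grip_width: -0.0
gripper_force: 2.1
```

```bash
python3 arc.py; python3 fin.py
```

```text
t 7.85 az 138.3 r 0.0914 z 0.028429330669791916 F [-1.17 -3.13  1.68]
fin az candidates (darkness in both views) [(-45, 30), (-50, 35), (-55, 45), (-60, 47), (-65, 51)]
```

First jump done: the push dropped at azimuth 144.6–138.3 and the fin is near -55°. The second jump is due at 115–108 and the third not before 85, so I'll go 35° to about 103.

>>> drive_tool:
  series:
    - [[-0.0001,0.004,0],2.5,0]
    - [[-0.0004,0.008,0],5,0]
    - [[-0.0008,0.012,0],7.5,0]
    - [[-0.0014,0.016,0],10,0]
    - [[-0.0022,0.0199,0],12.5,0]
    - [[-0.0031,0.0238,0],15,0]
    - [[-0.0043,0.0277,0],17.5,0]
    - [[-0.0055,0.0315,0],20,0]
    - [[-0.007,0.0352,0],22.5,0]
    - [[-0.0086,0.0389,0],25,0]
    - [[-0.0104,0.0425,0],27.5,0]
    - [[-0.0123,0.046,0],30,0]
    - [[-0.0144,0.0494,0],32.5,0]
    - [[-0.0155,0.0511,0],34,0]
    - [[-0.0155,0.0511,0],34,0]
    - [[-0.0155,0.0511,0],34,0]

```text
time_s: 9.55
position: [0.5263, 0.1095, 0.0281]
tool_rot: [[-0.243, 0.97, -0.002], [0.97, 0.243, 0.0], [0.001, -0.001, -1.0]]
ft_force: [-4.9, -1.0, 1.2]
grip_width: -0.0001
gripper_force: 2.4
```

```bash
python3 arc.py; python3 fin.py; python3 look.py pics/l2.png
```

```text
t 9.55 az 104.6 r 0.0917 z 0.028096310933883897 F [-4.9  -0.98  1.19]
fin az candidates (darkness in both views) [(-85, 38), (-90, 43), (-75, 43), (-80, 49), (-70, 50)]
(400, 792, 3)
```

View pics/l2.png

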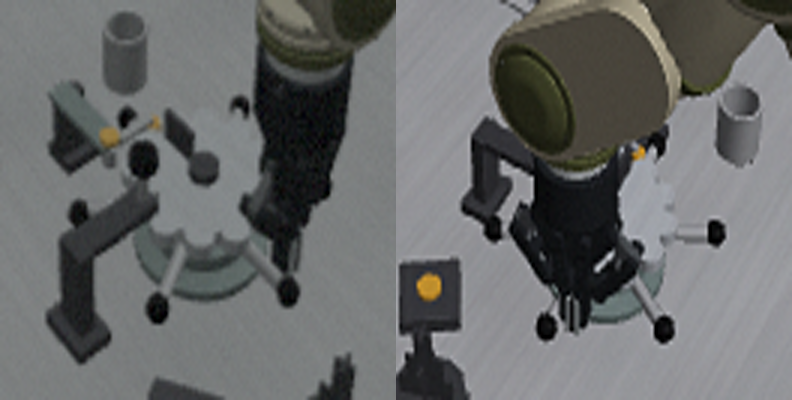

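The scene view shows the fin pointing at the click stop roller, at about -85°, so two jumps are done. I'll back off counter-clockwise gently so the bars unwind against the finger.

>>> drive_tool:
  series:
    - [[-0.0001,-0.004,0],-2.5,0]
    - [[-0.0004,-0.008,0],-5,0]
    - [[-0.0008,-0.012,0],-7.5,0]
    - [[-0.0014,-0.016,0],-10,0]
    - [[-0.0022,-0.0199,0],-12.5,0]
    - [[-0.0031,-0.0238,0],-15,0]
    - [[-0.0043,-0.0277,0],-17.5,0]
    - [[-0.0055,-0.0315,0],-20,0]
    - [[-0.007,-0.0352,0],-22.5,0]
    - [[-0.0086,-0.0389,0],-25,0]
    - [[-0.0104,-0.0425,0],-27.5,0]
    - [[-0.0123,-0.046,0],-30,0]
    - [[-0.0144,-0.0494,0],-32.5,0]
    - [[-0.0166,-0.0528,0],-35,0]
    - [[-0.019,-0.056,0],-37.5,0]
    - [[-0.0215,-0.0591,0],-40,0]
    - [[-0.0242,-0.0622,0],-42.5,0]
    - [[-0.0269,-0.0651,0],-45,0]
    - [[-0.0269,-0.0651,0],-45,0]

```text
time_s: 11.65
position: [0.4714, 0.0672, 0.0287]
tool_rot: [[-0.857, 0.515, 0.003], [0.515, 0.857, -0.0], [-0.003, 0.001, -1.0]]
ft_force: [-0.1, 0.0, -0.3]
grip_width: 0.0
gripper_force: 0.0
```

```bash
python3 arc.py; python3 fin.py
```

```text
t 11.65 az 149.2 r 0.0907 z 0.028676153648626804 F [-0.07  0.03 -0.34]
fin az candidates (darkness in both views) [(-85, 33), (-80, 34), (-75, 40), (-90, 44), (-70, 65)]
```

>>> drive_tool:
  series:
    - [[0,0,-0.04],0,0]
    - [[0,0,-0.08],0,0]
    - [[0,0,-0.12],0,0]
    - [[0,0,-0.14],0,0]
    - [[0,0,-0.14],0,0]
    - [[0,0,-0.14],0,0]

```text
time_s: 12.35
position: [0.4704, 0.0677, 0.168]
tool_rot: [[-0.857, 0.516, 0.0], [0.516, 0.857, -0.0], [-0.0, 0.0, -1.0]]
ft_force: [-0.1, -0.3, -0.3]
grip_width: -0.0
gripper_force: 0.0
```

```bash
python3 arc.py; python3 fin.py; python3 -c "
from h import *
print(go(4.7,.071,.15,149),go(4.7,.071,.119))"; python3 look.py pics/l3.png
```

```text
t 12.35 az 149.3 r 0.0918 z 0.16803845131265266 F [-0.06 -0.33 -0.31]
fin az candidates (darkness in both views) [(-90, 43), (-85, 45), (-95, 67), (-80, 69), (-100, 100)]
([-0.1499, 0.0422, 0.0168], np.float64(-0.0)) ([-0.1499, 0.0422, 0.0478], None)
(400, 792, 3)
```

View pics/l3.png

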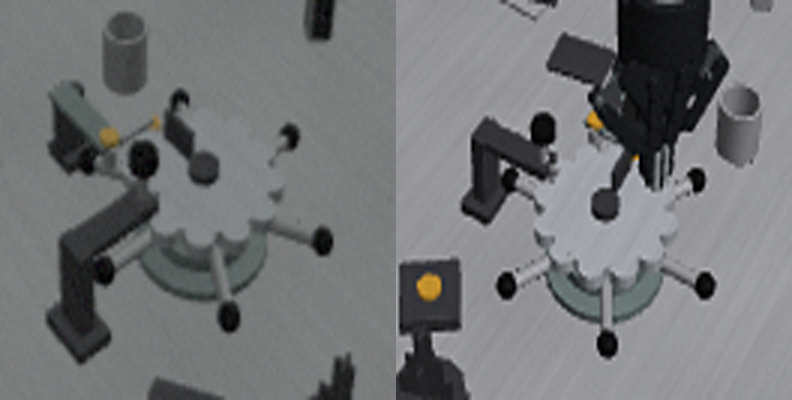

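The fin rests at about -87° with the bars back in line, as wanted (left view, fin at (178,130)). Now over the cap.

>>> drive_tool:
  series:
    - [[-0.05,0.014,0],0,0]
    - [[-0.1,0.028,0],0,0]
    - [[-0.15,0.042,0.01],0,0]
    - [[-0.15,0.042,0.03],0,0]
    - [[-0.15,0.042,0.045],0,0]
    - [[-0.15,0.042,0.045],0,0]
    - [[-0.15,0.042,0.045],0,0]

```text
time_s: 13.25
position: [0.6204, 0.0264, 0.1231]
tool_rot: [[-0.857, 0.515, -0.001], [0.515, 0.857, 0.0], [0.001, -0.0, -1.0]]
ft_force: [-0.8, -0.9, -0.4]
grip_width: 0.0001
gripper_force: 0.0
```

```bash
python3 arc.py; python3 look.py pics/l4.png
```

```text
t 13.25 az 4.5 r 0.0713 z 0.12312263322861214 F [-0.8  -0.89 -0.39]
(400, 792, 3)
```

View pics/l4.png

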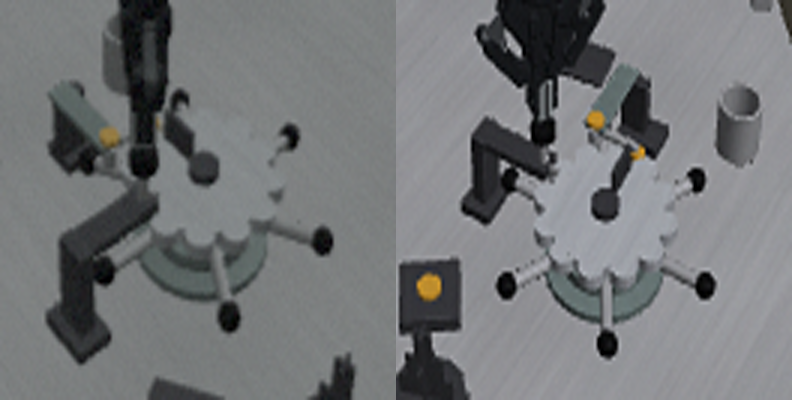

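The closed fingers stand centred just above the cap in both views, at (143,150) and (543,120). Press down slowly, 1 mm per row.

>>> drive_tool:
  series:
    - [[0,0,0.003],0,0]
    - [[0,0,0.006],0,0]
    - [[0,0,0.007],0,0]
    - [[0,0,0.008],0,0]
    - [[0,0,0.009],0,0]
    - [[0,0,0.01],0,0]
    - [[0,0,0.011],0,0]
    - [[0,0,0.012],0,0]
    - [[0,0,0.013],0,0]
    - [[0,0,0.014],0,0]
    - [[0,0,0.014],0,0]

```text
time_s: 14.45
position: [0.6205, 0.0263, 0.1091]
tool_rot: [[-0.857, 0.515, -0.0], [0.515, 0.857, 0.0], [0.0, -0.0, -1.0]]
ft_force: [-1.1, -0.2, 2.0]
grip_width: -0.0002
gripper_force: 0.8
```

>>> drive_tool:
  series:
    - [[0,0,0.001],0,0]
    - [[0,0,0.002],0,0]
    - [[0,0,0.003],0,0]
    - [[0,0,0.004],0,0]
    - [[0,0,0.005],0,0]
    - [[0,0,0.006],0,0]
    - [[0,0,0.006],0,0]

```text
time_s: 15.15
position: [0.6205, 0.0263, 0.1031]
tool_rot: [[-0.857, 0.515, -0.0], [0.515, 0.857, 0.0], [0.0, 0.0, -1.0]]
ft_force: [-0.6, 0.2, 1.4]
grip_width: -0.0003
gripper_force: 0.8
```

>>> drive_tool:
  series:
    - [[0,0,0.0005],0,0]
    - [[0,0,0.001],0,0]
    - [[0,0,0.0015],0,0]
    - [[0,0,0.0015],0,0]

```text
time_s: 15.55
position: [0.6205, 0.0263, 0.1018]
tool_rot: [[-0.857, 0.515, 0.0], [0.515, 0.857, 0.0], [-0.0, 0.0, -1.0]]
ft_force: [-0.5, 1.0, 3.1]
grip_width: 0.0002
gripper_force: 1.4
```

>>> drive_tool:
  series:
    - [[0,0,0.0003],0,0]
    - [[0,0,0.0006],0,0]
    - [[0,0,0.0008],0,0]
    - [[0,0,0.0008],0,0]

```text
time_s: 15.95
position: [0.6206, 0.0263, 0.1016]
tool_rot: [[-0.857, 0.515, 0.0], [0.515, 0.857, -0.0], [-0.0, 0.0, -1.0]]
ft_force: [-2.9, 0.8, 7.2]
grip_width: 0.0001
gripper_force: 3.4
```

At the stop: the travel has stopped at 0.1016 and the force is rising. A touch more, hold, then lift off.

>>> drive_tool:
  series:
    - [[0,0,0.0003],0,0]
    - [[0,0,0.0005],0,0]
    - [[0,0,0.0005],0,0]
    - [[0,0,0.0005],0,0]

```text
time_s: 16.35
position: [0.6206, 0.0263, 0.1015]
tool_rot: [[-0.857, 0.515, 0.001], [0.515, 0.857, -0.0], [-0.001, 0.0, -1.0]]
ft_force: [-3.5, 1.3, 10.2]
grip_width: 0.0
gripper_force: 5.0
```

>>> drive_tool:
  series:
    - [[0,0,-0.003],0,0]
    - [[0,0,-0.01],0,0]
    - [[0,0,-0.04],0,0]
    - [[0,0,-0.08],0,0]
    - [[0,0,-0.12],0,0]
    - [[-0.06,0,-0.12],0,0]
    - [[0.08,0,-0.12],0,0]
    - [[0.13,0,-0.12],0,0]
    - [[0.13,0,-0.12],0,0]
    - [[0.13,0,-0.12],0,0]

```text
time_s: 17.35
position: [0.5066, 0.0947, 0.2206]
tool_rot: [[-0.857, 0.514, -0.001], [0.514, 0.857, 0.0], [0.001, -0.0, -1.0]]
ft_force: [0.6, -0.1, -0.5]
grip_width: -0.0002
gripper_force: 0.0
```

```bash
python3 arc.py; python3 fin.py; python3 look.py pics/l5.png
```

```text
t 17.35 az 120.0 r 0.0853 z 0.22061049609769823 F [ 0.6  -0.05 -0.53]
fin az candidates (darkness in both views) [(-90, 43), (-85, 44), (-95, 67), (-80, 69), (-100, 100)]
(400, 792, 3)
```

View pics/l5.png

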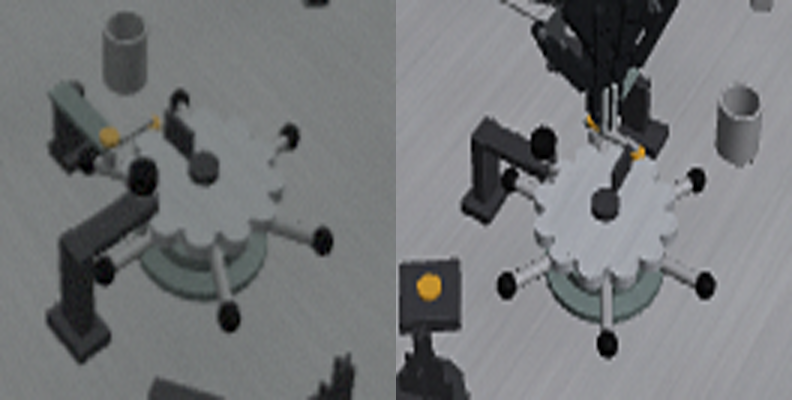

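The cap has dropped from (143,160) to (143,178) in the left view, which fits 14 mm. The fin still rests in its click and the robot is clear. Handing in.

```bash
python3 -c "
from rig import env
print(env.close_job())"
```

```text
the job is handed in; nothing more can be done
None
```

I turned the table two clicks, since the fin started one click past the pointer. It now rests in the third click, the lock plunger is pushed down to its stop, and the job is handed in; the hand-in gave no verdict.

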